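# Index a tile board to the middle station and clip it down

### The job

On the tile-painting rail, push the board with the white tile along the rail, keeping its wheels on the track, until it drops fully into the middle station's detent. Then swing the yellow hold-down bar over it and press the red pad until the sprung catch has snapped under the board's front edge. Leave the blue-tile board in its own station and the other craft things where they are.

Things in the scene. Friction and masses are not known exactly. Their poses are not given: they have to be found in the camera images.
- rail: Low aluminium track fixed to the table, 100 mm wide (x), 548 mm long (y, the travel direction). Origin: middle of its underside, at table height; x points to the hinge side, away from the robot. Wheel lanes lie 14 mm above the table; guide walls at x = +-43 to +-49 mm rise to 28.5 mm; between them the channel is open to above; low end stops at y = +-268 mm rise to 18 mm.
- middle (a point): Middle of the rail at lane height (y = 0). The middle station's detent, a V groove across the lanes, lies within 20 mm either side of here along the rail: its place is adjustable, unmarked, and to be found by feel. The board runs ahead and drops 4 mm into it, then resists: 3 to 8 N to push it out again, about 1 N to roll it along the track.
- station_plus (a point): Centre of the end station at the rail's y = +160 mm, at lane height; a detent like the middle one, holding one of the boards at the start.
- station_minus (a point): Centre of the end station at the rail's y = -160 mm, at lane height; it holds the other board at the start.
- white_board: Board to move, 0.8 kg: ply plate 130 (x) x 110 (y) x 10 mm on a black underbody (83 x 100 mm) with small wheels and a white 80 mm tile. Origin: board's centre at the wheels' lowest level; axes as the rail's. Underbody 7 to 20 mm, plate 20 to 30, tile top 37 mm above it. Origin over the rail's: 14 mm rolling, 10 in a detent. Starts in either end station. Plate overhangs the guide walls by 16 mm.
- blue_board: The same board with a blue tile, in the station at the other end; to be left there.
- bar (a joint): Hinge of the yellow hold-down bar (152 x 30 x 8 mm). 0 = closed, level over the board, its rubber foot on the plate of a board in the detent; grows as it opens; 1.75 = fully open, leaning back. A stiff hinge holds it wherever it is left near upright (above about 1.25); lower than that it falls gently toward the robot until the catch rests on the plate's edge.
- bar_hinge (a point): Middle of the bar's hinge axis: on the rail at x = +80 mm, y = 0, 56 mm above the table; the axis runs along the rail's y.
- press_pad (a point): Centre of the top face of the red press pad (32 mm across, 14 mm high) on the bar, 125 mm from the hinge. Bar closed: at x = -45 mm, y = 0 on the rail, 74 mm above the table, facing up. Bar open: its face looks away from the robot, about 175 mm above the table; the bar's free end is then 215 mm up.
- catch (a joint): Sprung steel catch (24 mm wide, 52 mm long) at the bar's free end, rad: 0 = hanging at rest, grows as its barb is forced outward by the board's edge (to about 0.2) and springs back to 0 when it has snapped under the plate. Snapping takes roughly 5 to 12 N on the press pad.
- catch_tip (a point): Tip of the catch's barb, pointing toward the rail; with the bar closed and the board in the detent it lies 3 mm below the plate's underside, 5 mm in from its edge.
- tub: Green two-part water tub with yellow rim, 112 x 140 x 85 mm, behind the rail. Origin: centre of its underside.
- palette: White plastic bowl, 90 mm across, 32 mm high, in front of the rail. Origin: centre of its underside.
- paint_box: Green tray of paint tubes, 85 x 190 x 22 mm, in front of the rail. Origin: centre of its underside.
- brush_jar: Green glass jar with brushes, 68 mm across, 175 mm high with brushes, behind the rail. Origin: centre of its underside.

How it is judged (in metres and radians):
On the way, in this order (a step that is already met when the one before it is completed fails the run):
1. the white-tile board has dropped into the middle station while the bar is still up (z of white_board in the frame of rail below 0.012 m and y of white_board in the frame of rail between -0.03 and 0.03 m and value of joint bar above 0.3 rad), for 0.2 s.
2. the bar is down and its catch has snapped under the board's edge (value of joint bar below 0.05 rad and value of joint catch below 0.07 rad), for 0.2 s.
At the end, for the whole second after the job is handed in: The white-tile board rests in the middle detent (within 30 mm of the rail's middle, origin under 12 mm above the rail's, within 5 mm of its centre line), still; bar below 0.05 rad, catch sprung back below 0.07 rad; blue board within 10 mm of its start (all of step 2 and z of white_board in the frame of rail below 0.012 m and y of white_board in the frame of rail between -0.03 and 0.03 m and x of white_board in the frame of rail between -0.005 and 0.005 m and linear speed of white_board below 0.02 m/s and distance of blue_board from where it was at the start of the episode below 0.01 m); the robot touches nothing.
It fails at once if the white-tile board is lifted off its track (more than 12 mm) (z of white_board in the frame of rail above 0.026 m).
It fails at once if the blue-tile board is moved out of its station (distance of blue_board from where it was at the start of the episode above 0.015 m).
It fails at once if a bystander (tub, palette bowl, paint box, brush jar) is moved by more than 30 mm (distance of any of tub, palette, paint_box, brush_jar from where it was at the start of the episode above 0.03 m).
It also fails if it takes over 72 s, if anything falls off the work surface, if the arm or the gripper's body presses on something with over 40 N, if the wrist force passes 120 N, or if a joint passes its speed limit or range.

### The arm

A 6-joint arm with a two-finger parallel gripper is mounted at the origin on the work surface. World frame = base frame: x ahead of the robot, y to its left, z up, the work surface at z = 0. Lengths are in mm, angles in degrees, forces in N, time in s.
With the tool pointing down it reaches from about 350 to 850 mm from the base axis. Payload 8.1 kg.
Tool frame: the origin (TCP) lies midway between the tips of the shut fingers; the grasp point (between the pads) lies 19 mm behind it (r.grasp_offset is the distance from the TCP to the grasp point, in mm); z points along the fingers, x is the direction in which the jaws open and shut, and the axes are right-handed (so a half turn about z gives the same grasp; the last joint's range is limited). The gripper opens to 85 mm and grips with 20 to 120 N. Pads are 22 mm wide; open, the fingers measure 114 mm over their backs; the gripper's body (76 mm by 85 mm) begins 54 mm behind the grasp point. The pads swing forward as they close: fully open they stand 13 mm farther back than shut.
Start: joints at [60.94, 7.471, 85.268, -0, 87.261, -4.893], TCP at [245.622, 547.426, 231.292] pointing down, gripper open.
Joint ranges: [-169.43, 169.43], [-51.17, 129.36], [1.28, 143.12], [-76.62, 256.62], [0, 156.53], [-152.29, 152.29]. Speed limits (degrees/s): [136.94, 136.94, 159.86, 180, 180, 180].

### API

Orientations are given as [roll, pitch, yaw] about the fixed x, y, z axes, in that order (R = Rz(yaw) Ry(pitch) Rx(roll)).
In Python, from bench import r, optics, hand_in gives the robot as it stands.
- The arm moves only by the shell command python3 -m pendant 'ROWS' [FORCE]. ROWS is JSON, a list of rows, each a list of 5 numbers: the opening, from 0 (shut) to 1 (fully open), then the shift along the tool's x, y, z in mm, then the turn about the tool's z in degrees. A call has 1 to 10 rows; each row shifts and turns the commanded pose from where the row before left it, along the tool's axes as they then stand; what a row does not reach is not made up. A row lasts 1/10 s, in which the tool goes at most 50 mm and 8.59 degrees, less where a joint would pass 70% of its speed; a pose out of reach is approached as far as the arm can. A call with a gripper value outside its range is refused whole. The fingers move at their own pace and stop on an object; FORCE is the grip in N (left out, the last holds). Time passes only in rows, so rows that do not move let the fingers close. It gives the time, the measured TCP pose, the force and the opening at its end, in the units of the state.
- r.sense(): the state, without advancing time (a new reading comes with each control period).
- optics.snapshot(name): name is "scene" or "top"; returns (picture, depth): 400x640x3 uint8, blue, green, red; 400x640 float32, mm along the optical axis (not along the pixel's ray), 0 where there is no reading.
- optics.camera_params(name): a dict with "camera_matrix" (3x3 intrinsics, pixels), "k1" (the pictures are not rectified: a ray, as slopes to the right and down, at radius r is drawn at 1 + k1 r^2 times it, then the intrinsics apply), "eye" and "orientation" of the camera in the world. Camera axes: x right, y down, z forward; pixel columns grow to the right and rows downward; lengths in mm; the calibration is good to about 2 mm. A picture is of the moment at which its call begins. camera_params takes no time and is no camera call.
- hand_in(): hands the job in, once; it reports no verdict.
Trained networks look in the newest picture that a camera, given by its name, has taken for a name from the list of things; names that differ only in an ending like _2 or _b are one class to them, and where a whole thing is asked for, a point or a joint stands for the part that bears it (a point fixed in the world has none). Each returns a list of dicts, best first, with "score" (0 to 1); they miss things now and then, are a little off and sometimes report something else, mostly with a low value. They report only what shows in the picture. A call takes as long as a camera call.
- optics.search_frame(camera, query): "at" ([x, y, z] in mm, in world coordinates, good to about 4 mm: the middle of the surface that is visible of it).
The state is a dict: "time": time; "joint_pos": joint angles; "qd": joint speeds; "joint_efforts": joint torques, N m; "tool_pos": TCP position; "tcp_rot": TCP orientation; "ft_force": force on the tool from outside, world axes, zero at the start; "wrist_torque": the same for the moment, N m; "finger_gap": finger opening in mm.
Only numpy, scipy, OpenCV 4.12 (cv2) and the standard library are available. Lean on these libraries where they do the work, as an engineer would, in place of code of your own. Each camera call takes 0.05 s, during which the arm holds its last target. There are 200 camera calls.

## Working session

There is one attempt and no reset: what is moved stays moved. The work goes in short steps, Python scripts to look and compute and a shell command to move; the robot and the scene stay as the last step left them, time stands still between calls to the robot, and variables do not carry over. Pictures are saved under pics/ and viewed, about 8 in all and at most 12, crops included, and the job is handed in when it is done.

```bash
ls; mkdir -p pics; python3 - <<'E'
from bench import r,optics
import cv2,numpy as np
for n in("scene","top"):
    im,d=optics.snapshot(n); cv2.imwrite(f"pics/{n}0.png",im); np.save(f"pics/{n}0.npy",d)
    p=optics.camera_params(n); print(n,p)
    for q in("white_board","blue_board","rail","bar","press_pad","tub","palette","paint_box","brush_jar"):
        print(q,[(np.round(x["at"]).tolist(),round(x["score"],2)) for x in optics.search_frame(n,q)[:2]])
print(r.sense())
E
```

```text
pics
scene {'camera_matrix': array([[512.07146532,   0.        , 317.20422283],
       [  0.        , 512.07146532, 203.12321084],
       [  0.        ,   0.        ,   1.        ]]), 'k1': -0.15768134077719576, 'eye': array([1207.59385021, -192.20016644,  810.93625371]), 'orientation': array([-135.5681344 ,    0.89517775,   71.24688732])}
white_board [([486.0, -143.0, 44.0], 0.96)]
blue_board [([543.0, 170.0, 46.0], 0.69)]
rail [([533.0, -4.0, 16.0], 0.59)]
bar []
press_pad [([590.0, -1.0, 182.0], 0.68)]
tub [([685.0, 165.0, 50.0], 0.8)]
palette [([372.0, 130.0, 18.0], 0.97)]
paint_box [([338.0, -113.0, 18.0], 0.86), ([532.0, -7.0, 17.0], 0.51)]
brush_jar [([632.0, -222.0, 87.0], 0.98)]
top {'camera_matrix': array([[486.47126732,   0.        , 320.78152724],
       [  0.        , 486.47126732, 198.23678026],
       [  0.        ,   0.        ,   1.        ]]), 'k1': -0.06735932001837514, 'eye': array([ 385.83338757,    4.13400924, 1216.86999786]), 'orientation': array([-170.8904447 ,    1.18237614,  -90.34689278])}
white_board [([471.0, -140.0, 38.0], 0.57)]
blue_board [([525.0, 172
[... 284 characters left out ...]
[613.0, -221.0, 88.0], 0.82)]
{'time': 1.0, 'joint_pos': array([ 6.09387924e+01,  7.46840645e+00,  8.52690241e+01, -2.64464581e-04,
        8.72609473e+01, -4.89181012e+00]), 'qd': array([ 0.04302682, -0.00813937, -0.00933229,  0.02806724,  0.06104063,
       -0.05643919]), 'joint_efforts': array([ 6.02370328e-04, -5.69322503e+01, -5.00879645e+01,  8.05800738e-06,
        7.97674074e-04,  5.28174091e-07]), 'tool_pos': array([245.63103197, 547.41777423, 231.30926946]), 'tcp_rot': array([ 1.79999598e+02, -1.59377213e-03,  6.58306152e+01]), 'ft_force': array([-0.22413381, -0.28763558,  0.2145829 ]), 'wrist_torque': array([ 0.06212617, -0.01654035,  0.02719542]), 'finger_gap': 85.22329663608878}
```

View pics/top0.png

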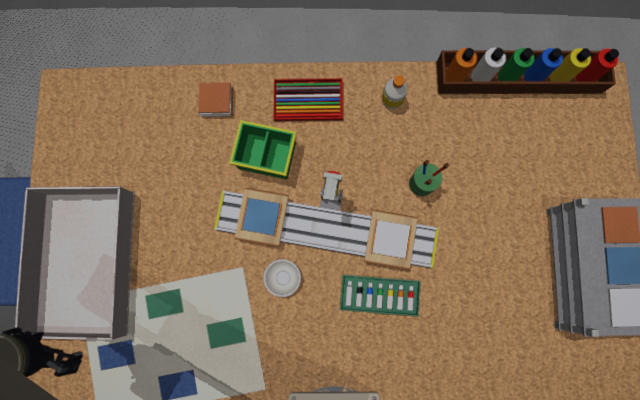

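View pics/scene0.png

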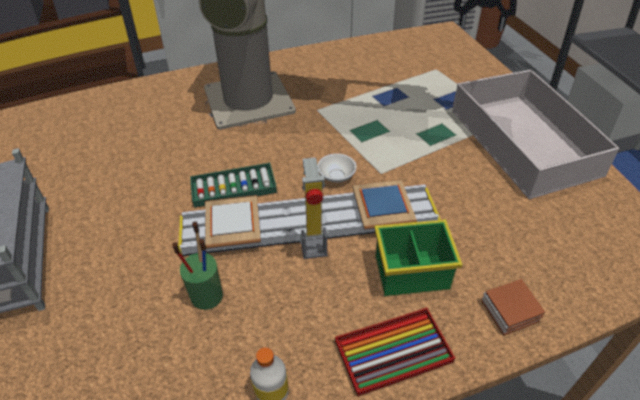

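```bash
cat > h.py <<'E'
import numpy as np,cv2
from scipy.spatial.transform import Rotation as R
from bench import optics
def ray(n,uv):
    p=optics.camera_params(n);K=p["camera_matrix"]
    q=cv2.undistortPoints(np.array(uv,float).reshape(-1,1,2),K,np.array([p["k1"],0,0,0,0.]))[:,0]
    M=R.from_euler('xyz',p["orientation"],degrees=True).as_matrix()
    return p["eye"],np.c_[q,np.ones(len(q))]@M.T
def on_z(n,uv,z):
    e,d=ray(n,uv); return e+d*((z-e[2])/d[:,2])[:,None]
def proj(n,P):
    p=optics.camera_params(n);K=p["camera_matrix"]
    M=R.from_euler('xyz',p["orientation"],degrees=True).as_matrix()
    c=(np.atleast_2d(P)-p["eye"])@M; q=c[:,:2]/c[:,2:]; q=q*(1+p["k1"]*(q**2).sum(1,keepdims=True))
    return q*K[0,0]+K[:2,2]
def tile(n,im,col,guess):
    """centroid of the tile of that colour near guess (world), on z=47"""
    h=cv2.cvtColor(im,cv2.COLOR_BGR2HSV)
    m=cv2.inRange(h,(0,0,140),(180,45,255)) if col=="white" else cv2.inRange(h,(95,70,50),(125,255,255))
    u,v=proj(n,guess)[0]; w=np.zeros_like(m); cv2.circle(w,(int(u),int(v)),32,255,-1)
    m=cv2.morphologyEx(m&w,cv2.MORPH_OPEN,np.ones((5,5)))
    k,l,s,c=cv2.connectedComponentsWithStats(m)
    i=1+np.argmax(s[1:,4]); ys,xs=np.where(l==i)
    box=cv2.minAreaRect(np.c_[xs,ys].astype(np.float32))
    P=on_z(n,np.c_[xs,ys],47)
    B=cv2.minAreaRect(P[:,:2].astype(np.float32))
    return np.array(B[0]),B[1],B[2]
E
python3 - <<'E'
from h import *
for n in("top","scene"):
    im=cv2.imread(f"pics/{n}0.png")
    w=tile(n,im,"white",[478,-142,47]); b=tile(n,im,"blue",[535,171,47])
    d=b[0]-w[0]; print(n,w,b,np.linalg.norm(d),np.degrees(np.arctan2(d[1],d[0]))-90,(w[0]+b[0])/2)
E
```

```text
top (array([ 473.7164917 , -140.76116943]), (79.63436889648438, 80.41620635986328), 79.92288970947266) (array([531.08056641, 173.50624084]), (77.76884460449219, 77.21391296386719), 79.83784484863281) 319.4599227290271 -10.34446956836696 [502.39852905  16.37253571]
scene (array([ 474.27038574, -142.01164246]), (79.21759033203125, 84.06461334228516), 79.41942596435547) (array([532.63830566, 171.57102966]), (76.28443145751953, 78.08438110351562), 79.39398956298828) 318.9685036635857 -10.543944398968662 [503.4543457  14.7796936]
```

```bash
python3 -m pendant '[[0,0,0,0,-7],[0,0,0,0,-6.8],[0,0,42,0,0],[0,0,42,0,0],[0,0,42,0,0],[0,0,42,0,0],[0,0,42,0,0],[0,0,42,0,0],[0,0,42,0,0],[0,0,42,0,0]]'; python3 -m pendant '[[0,-40,0,0,0],[0,-40,0,0,0],[0,-40,0,0,0],[0,-40,0,0,0],[0,-40,0,0,0],[0,-40,0,0,0],[0,-40,0,0,0],[0,-40,0,0,0],[0,-40,0,0,0],[0,-40,0,0,0]]'
```

```text
time: 2.0
tool_pos: [577.8, 486.4, 231.2]
tcp_rot: [-180.0, -0.0, 79.6]
ft_force: [0.6, 1.7, 1.3]
finger_gap: -0.0
time: 3.0
tool_pos: [503.7, 92.1, 231.5]
tcp_rot: [180.0, -0.0, 79.6]
ft_force: [0.3, -0.2, -0.0]
finger_gap: -0.1
```

```bash
cat >> h.py <<'E'
from bench import r
C=np.array([503,15.5]);u=np.array([.1805,.9836]);v=np.array([.9836,-.1805])
def st():
    s=r.sense();p=s["tool_pos"];f=s["ft_force"]
    print("t",round(s["time"],2),"rail xy",np.round([(p[:2]-C)@v,(p[:2]-C)@u],1),"z",round(p[2],1),"rot",np.round(s["tcp_rot"],1),"F rail",np.round([f[:2]@v,f[:2]@u,f[2]],1),"gap",round(s["finger_gap"],1))
def board(n="top",g=-160):
    im,_=optics.snapshot(n); G=C+u*g; t=tile(n,im,"white",[*G,47]); print(n,"white rail xy",np.round([(t[0]-C)@v,(t[0]-C)@u],1),np.round(t[1],1),t[2]); return im
E
python3 -c "
from h import *;st()"
```

```text
t 3.0 rail xy [-13.2  75.4] z 231.5 rot [180.   -0.   79.6] F rail [ 0.4 -0.2 -0. ] gap -0.1
```

```bash
python3 -m pendant '[[0,-41,0,0,0],[0,-41,0,0,0],[0,-41,0,0,0],[0,-41,0,0,0],[0,-41,0,0,0],[0,-41,0,0,0],[0,-41,0,0,0],[0,-41,0,0,0],[0,0,3,0,0],[0,0,0,0,0]]'; python3 -m pendant '[[0,0,0,34,0],[0,0,0,34,0],[0,0,0,34,0],[0,0,0,34,0],[0,0,0,34,0],[0,0,0,20,0],[0,0,0,12,0],[0,0,0,0,0]]'; python3 - <<'E'
from h import *
st(); im=board("scene"); cv2.imwrite("pics/a1.png",im[150:300,120:460][:, :].repeat(2,0).repeat(2,1))
E
```

```text
time: 4.0
tool_pos: [447.9, -230.4, 231.2]
tcp_rot: [-180.0, -0.0, 79.5]
ft_force: [0.4, -0.1, 0.8]
finger_gap: -0.1
time: 4.8
tool_pos: [447.3, -227.9, 27.8]
tcp_rot: [-179.8, -0.1, 79.7]
ft_force: [-0.3, -0.8, -0.3]
finger_gap: -0.1
t 4.8 rail xy [ -10.9 -249.5] z 27.8 rot [-1.798e+02 -1.000e-01  7.970e+01] F rail [-0.1 -0.8 -0.3] gap -0.1
scene white rail xy [   0.6 -160.1] [79.2 84.3] 79.45651245117188
```

View pics/a1.png

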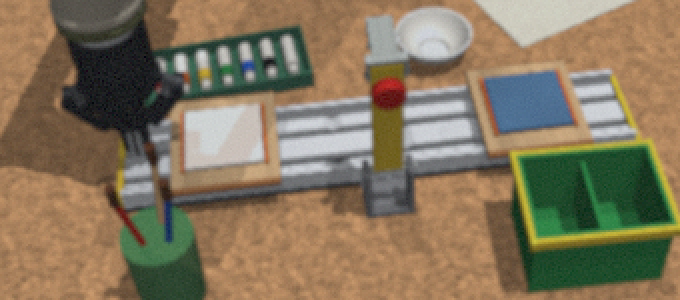

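```bash
python3 -m pendant '[[0,8,0,0,0],[0,5,0,0,0],[0,4,0,0,0],[0,4,0,0,0],[0,4,0,0,0],[0,4,0,0,0],[0,4,0,0,0],[0,4,0,0,0],[0,4,0,0,0],[0,4,0,0,0]]'; python3 -c "
from h import *
st();board('top');st()"
```

```text
time: 5.85
tool_pos: [456.4, -185.4, 29.5]
tcp_rot: [180.0, 0.0, 79.6]
ft_force: [0.9, -1.2, 1.3]
finger_gap: -0.3
t 5.85 rail xy [  -9.5 -206. ] z 29.5 rot [180.    0.   79.6] F rail [ 1.1 -1.   1.3] gap -0.3
top white rail xy [  -0.3 -135.5] [76.9 80.4] 79.925537109375
t 5.9 rail xy [  -9.9 -205.2] z 29.2 rot [-180.    -0.    79.6] F rail [0.2 0.1 0.4] gap -0.4
```

```bash
python3 -m pendant '[[0,5,0,0,0],[0,5,0,0,0],[0,5,0,0,0],[0,5,0,0,0],[0,5,0,0,0],[0,5,0,0,0],[0,5,0,0,0],[0,5,0,0,0],[0,5,0,0,0],[0,5,0,0,0]]'; python3 -m pendant '[[0,5,0,0,0],[0,5,0,0,0],[0,5,0,0,0],[0,5,0,0,0],[0,5,0,0,0],[0,5,0,0,0],[0,4,0,0,0],[0,4,0,0,0],[0,3,0,0,0],[0,2,0,0,0]]';python3 -c "
from h import *
st();board('top',-40);board('scene',-40)"
```

```text
time: 6.9
tool_pos: [465.1, -135.8, 29.2]
tcp_rot: [-180.0, -0.0, 79.6]
ft_force: [-0.1, -1.5, -1.2]
finger_gap: 0.1
time: 7.9
tool_pos: [473.0, -93.7, 29.3]
tcp_rot: [180.0, 0.0, 79.6]
ft_force: [-1.3, -0.9, -1.4]
finger_gap: -0.5
t 7.9 rail xy [  -9.8 -112.8] z 29.3 rot [180.    0.   79.6] F rail [-1.1 -1.2 -1.4] gap -0.5
top white rail xy [ -0.9 -25.4] [43.5 78.8] 80.11125183105469
scene white rail xy [ -3.9 -44.5] [74.6 85.4] 72.20175170898438
```

```bash
cat >> h.py <<'E'
def dep(g):
    """tile height from depth, rail y of tile by scene"""
    im,d=optics.snapshot("scene"); G=C+u*g; t=tile("scene",im,"white",[*G,47])
    p=optics.camera_params("scene");M=R.from_euler('xyz',p["orientation"],degrees=True).as_matrix()
    x,y=np.round(proj("scene",[*t[0],47])[0]).astype(int); uv=np.array([(a,b) for a in range(x-8,x+9) for b in range(y-6,y+7)])
    e,dr=ray("scene",uv); P=e+dr*d[uv[:,1],uv[:,0]][:,None]; 
    print("scene white xy",np.round([(t[0]-C)@v,(t[0]-C)@u],1),np.round(t[1],1),"tile z",np.round(np.median(P[:,2]),1)); return im
E
for i in 1; do python3 -m pendant '[[0,2,0,0,0],[0,2,0,0,0],[0,2,0,0,0],[0,2,0,0,0],[0,2,0,0,0]]'; python3 -c "
from h import *
st();dep(-35);st()"; python3 -m pendant '[[0,2,0,0,0],[0,2,0,0,0],[0,2,0,0,0],[0,2,0,0,0],[0,2,0,0,0]]';python3 -c "
from h import *
st();dep(-25);st()"; done
```

```text
time: 8.5
tool_pos: [474.9, -84.0, 29.4]
tcp_rot: [180.0, 0.0, 79.6]
ft_force: [0.1, -1.7, 1.3]
finger_gap: -0.4
t 8.5 rail xy [  -9.7 -103. ] z 29.4 rot [180.    0.   79.6] F rail [ 0.5 -1.7  1.3] gap -0.4
scene white xy [ -4.1 -40.1] [67.2 85.4] tile z 50.6
t 8.55 rail xy [  -9.7 -102.6] z 29.4 rot [180.   -0.   79.6] F rail [-0.2  0.1 -0.4] gap -0.4
time: 9.05
tool_pos: [476.6, -74.1, 29.3]
tcp_rot: [180.0, 0.0, 79.6]
ft_force: [0.1, -2.5, 1.5]
finger_gap: 0.0
t 9.05 rail xy [ -9.8 -92.9] z 29.3 rot [180.    0.   79.6] F rail [ 0.5 -2.4  1.5] gap 0.0
scene white xy [ -5.1 -34.8] [56.3 84.3] tile z 50.1
t 9.1 rail xy [ -9.9 -92.6] z 29.3 rot [-180.    -0.    79.6] F rail [ 0.3 -0.9 -0.4] gap -0.0
```

```bash
python3 -m pendant '[[0,1.5,0,0,0],[0,1.5,0,0,0],[0,1.5,0,0,0],[0,1.5,0,0,0]]'; python3 -c "
from h import *
st();dep(-28)"; python3 -m pendant '[[0,1.5,0,0,0],[0,1.5,0,0,0],[0,1.5,0,0,0]]';python3 -c "
from h import *
st();cv2.imwrite('pics/a2.png',dep(-25)[150:300,120:460].repeat(2,0).repeat(2,1))"
```

```text
time: 9.5
tool_pos: [477.6, -68.3, 29.3]
tcp_rot: [-180.0, -0.0, 79.6]
ft_force: [0.1, -1.6, 0.3]
finger_gap: -0.2
t 9.5 rail xy [ -9.9 -87. ] z 29.3 rot [-180.    -0.    79.6] F rail [ 0.4 -1.6  0.3] gap -0.2
scene white xy [ -6.8 -31.6] [49.7 81. ] tile z 50.4
time: 9.85
tool_pos: [478.3, -63.7, 29.2]
tcp_rot: [-180.0, -0.0, 79.6]
ft_force: [0.1, 0.0, 0.1]
finger_gap: 0.4
t 9.85 rail xy [-10.  -82.3] z 29.2 rot [-180.    -0.    79.6] F rail [0.1 0.1 0.1] gap 0.4
scene white xy [ -1.9 -26.8] [39.6 78.8] tile z 46.4
```

View pics/a2.png

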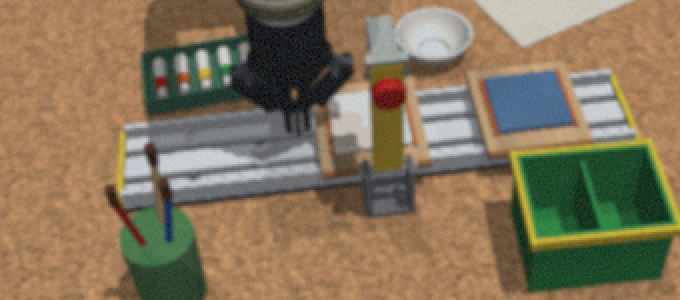

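```bash
python3 -m pendant '[[0,-20,0,0,0],[0,-20,0,-20,0],[0,0,0,-40,0],[0,0,0,-40,0],[0,0,0,-40,0],[0,0,0,-40,0],[0,0,0,-40,0],[0,0,40,0,0],[0,0,40,0,0],[0,0,40,0,0]]'; python3 -m pendant '[[0,0,40,0,0],[0,0,0,0,0]]'; python3 -c "
from h import *
st();board('top',-12);cv2.imwrite('pics/a3.png',optics.snapshot('top')[0][140:290,200:460].repeat(3,0).repeat(3,1))"
```

```text
time: 10.9
tool_pos: [590.9, -125.1, 250.2]
tcp_rot: [179.9, 0.0, 79.6]
ft_force: [-0.8, 0.9, -0.8]
finger_gap: -0.1
time: 11.1
tool_pos: [630.9, -132.4, 245.0]
tcp_rot: [-179.7, -0.0, 79.6]
ft_force: [-0.8, 0.5, -1.4]
finger_gap: 0.0
t 11.1 rail xy [ 152.5 -122.3] z 245.0 rot [-179.7   -0.    79.6] F rail [-0.9  0.3 -1.4] gap 0.0
top white rail xy [-0.5 -4.7] [72.4 80.6] 79.51792907714844
```

View pics/a3.png

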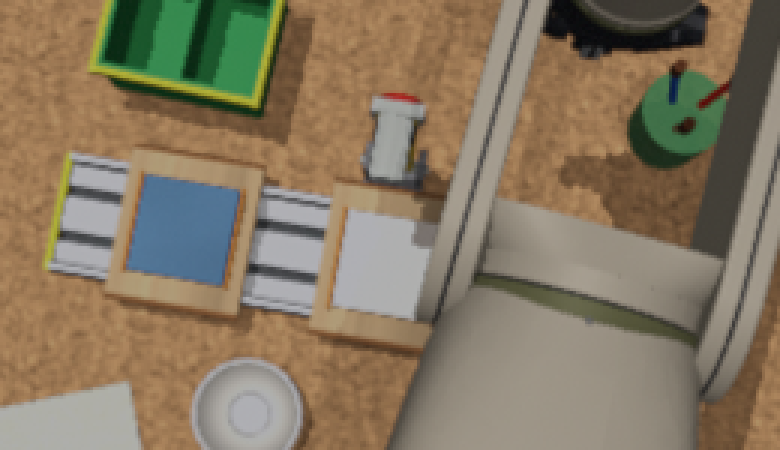

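```bash
python3 -m pendant '[[0,40,5,0,0],[0,40,0,0,0],[0,42,0,0,0],[0,0,0,20,0],[0,0,0,20,0],[0,0,0,20,0],[0,0,0,20,0],[0,0,0,0,0]]';  python3 -c "
from h import *
st();cv2.imwrite('pics/a4.png',optics.snapshot('scene')[0][100:300,150:460].repeat(2,0).repeat(2,1));print(optics.search_frame('scene','press_pad')[:1])"
```

```text
time: 12.0
tool_pos: [652.7, -12.6, 166.8]
tcp_rot: [-179.7, 0.0, 79.6]
ft_force: [-0.6, -0.0, -0.4]
finger_gap: 0.3
t 12.0 rail xy [152.3  -0.7] z 166.8 rot [-179.7    0.    79.6] F rail [-0.6 -0.1 -0.4] gap 0.3
[{'at': [581.0, -4.9, 76.3], 'score': 0.6}]
```

View pics/a4.png

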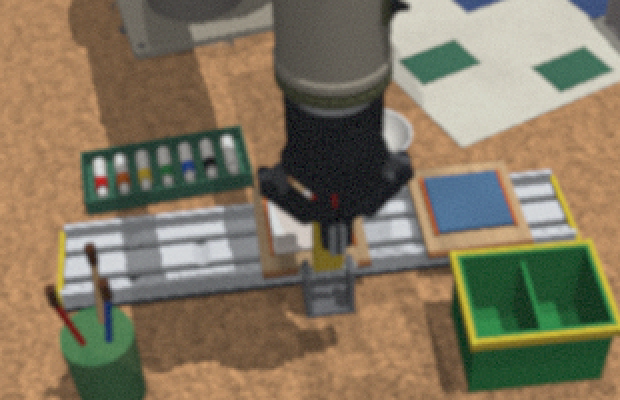

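```bash
python3 -m pendant '[[0,0,-7,0,0],[0,0,-7,0,0],[0,0,-7,0,0],[0,0,-7,0,0],[0,0,-7,0,0],[0,0,-7,0,0],[0,0,-7,0,0]]';  python3 -m pendant '[[0,0,-6,0,0],[0,0,-6,0,0],[0,0,-6,0,0],[0,0,-6,0,0],[0,0,-6,0,0],[0,0,-6,0,0]]'; python3 -c "
from h import *
st()"
```

```text
time: 12.8
tool_pos: [606.7, -4.0, 169.4]
tcp_rot: [180.0, 0.0, 79.6]
ft_force: [0.1, 0.4, 0.6]
finger_gap: -0.1
time: 13.4
tool_pos: [571.3, 2.4, 169.2]
tcp_rot: [-180.0, -0.0, 79.6]
ft_force: [-0.7, 0.1, -0.7]
finger_gap: -0.1
t 13.4 rail xy [69.5 -0.5] z 169.2 rot [-180.    -0.    79.6] F rail [-0.7 -0.  -0.7] gap -0.1
```

```bash
python3 -m pendant '[[0,0,-5,0,0],[0,0,-5,0,0],[0,0,-5,0,0],[0,0,-5,0,0],[0,0,-5,0,0],[0,0,-5,0,0],[0,0,0,0,0],[0,0,0,0,0]]'; python3 -c "
from h import *
st();cv2.imwrite('pics/a5.png',optics.snapshot('scene')[0][100:300,150:460].repeat(2,0).repeat(2,1))"
```

```text
time: 14.2
tool_pos: [542.3, 7.7, 169.4]
tcp_rot: [180.0, -0.0, 79.6]
ft_force: [-0.2, 0.0, -0.4]
finger_gap: 0.1
t 14.2 rail xy [40.1 -0.6] z 169.4 rot [180.   -0.   79.6] F rail [-0.2 -0.  -0.4] gap 0.1
```

View pics/a5.png

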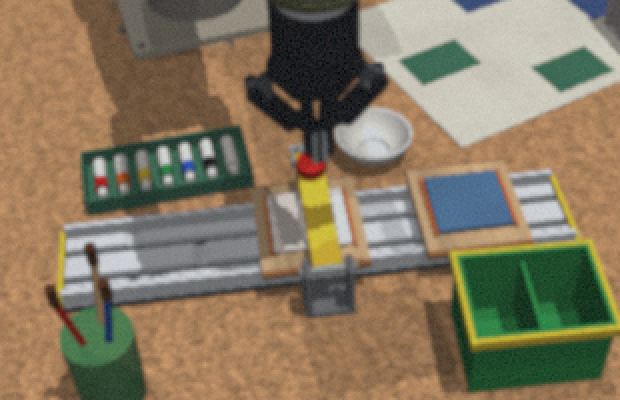

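```bash
python3 - <<'E'
from h import *
for z in(75,95,110):
    P=on_z("scene",[[305.5,181.5]],z)[0][:2]-C; print(z,P@v,P@u)
for n in("scene",):
    for x in optics.search_frame(n,"press_pad")[:2]:
        p=np.array(x["at"]);print(x["score"],(p[:2]-C)@v,(p[:2]-C)@u,p[2])
E
python3 -m pendant '[[0,0,-20,0,0],[0,0,-20,0,0],[0,0,-20,0,0],[0,0,-20,0,0],[0,0,-5,0,0],[0,0,0,0,0]]'; python3 -c "
from h import *
st()"
```

```text
75 -51.989829466991324 1.3137596379106673
95 -30.723905506158854 -0.8176329382265367
110 -14.774462535534525 -2.4161773703294727
0.67 4.4578500000000005 -2.1304400000000006 60.4
time: 14.9
tool_pos: [458.8, 23.1, 169.5]
tcp_rot: [180.0, -0.0, 79.6]
ft_force: [0.3, 1.1, -0.3]
finger_gap: -0.4
t 14.9 rail xy [-44.8  -0.6] z 169.5 rot [180.   -0.   79.6] F rail [ 0.1  1.2 -0.3] gap -0.4
```

```bash
python3 -m pendant '[[0,0,2,15,0],[0,0,0,15,0],[0,0,0,15,0],[0,0,0,10,0],[0,0,0,6,0],[0,0,0,3,0],[0,0,0,0,0]]'; python3 -m pendant '[[0,0,0,2,0],[0,0,0,2,0],[0,0,0,2,0],[0,0,0,2,0],[0,0,0,2,0]]';python3 -m pendant '[[0,0,0,2,0],[0,0,0,2,0],[0,0,0,2,0]]'; python3 -m pendant '[[0,0,0,2,0],[0,0,0,2,0],[0,0,0,0,0]]'
```

```text
time: 15.6
tool_pos: [460.9, 22.6, 105.3]
tcp_rot: [-180.0, 0.0, 79.6]
ft_force: [0.0, -0.3, -0.7]
finger_gap: -0.2
time: 16.1
tool_pos: [460.7, 22.6, 95.2]
tcp_rot: [180.0, 0.0, 79.6]
ft_force: [0.0, -0.7, 0.6]
finger_gap: 0.3
time: 16.4
tool_pos: [460.7, 22.6, 89.1]
tcp_rot: [-180.0, 0.0, 79.6]
ft_force: [0.3, 0.0, 0.1]
finger_gap: 0.3
time: 16.7
tool_pos: [460.6, 22.7, 85.0]
tcp_rot: [-180.0, 0.0, 79.6]
ft_force: [0.4, 0.2, 0.3]
finger_gap: 0.2
```

```bash
python3 -m pendant '[[0,0,0,2,0],[0,0,0,1,0],[0,0,0,1,0]]'; python3 -m pendant '[[0,0,0,1,0],[0,0,0,1,0],[0,0,0,1,0]]';python3 -m pendant '[[0,0,0,1,0],[0,0,0,1,0],[0,0,0,0,0]]'; python3 -m pendant '[[0,0,0,1,0],[0,0,0,1,0],[0,0,0,0,0]]'
```

```text
time: 17.0
tool_pos: [460.7, 22.6, 81.2]
tcp_rot: [-180.0, 0.0, 79.6]
ft_force: [-0.7, -0.6, -0.5]
finger_gap: -0.1
time: 17.3
tool_pos: [460.7, 22.6, 78.2]
tcp_rot: [-180.0, 0.0, 79.6]
ft_force: [0.3, 0.1, -0.1]
finger_gap: 0.2
time: 17.6
tool_pos: [460.6, 22.6, 76.1]
tcp_rot: [-180.0, 0.0, 79.6]
ft_force: [0.1, -0.0, 0.2]
finger_gap: 0.0
time: 17.9
tool_pos: [460.6, 22.7, 74.1]
tcp_rot: [-180.0, 0.0, 79.6]
ft_force: [-0.1, -0.1, -0.4]
finger_gap: 0.4
```

```bash
python3 -c "
from h import *
im=optics.snapshot('scene')[0];cv2.imwrite('pics/a6.png',cv2.resize(im[150:260,230:390],None,fx=5,fy=5,interpolation=2))"
```

```text
(no output)
```

View pics/a6.png

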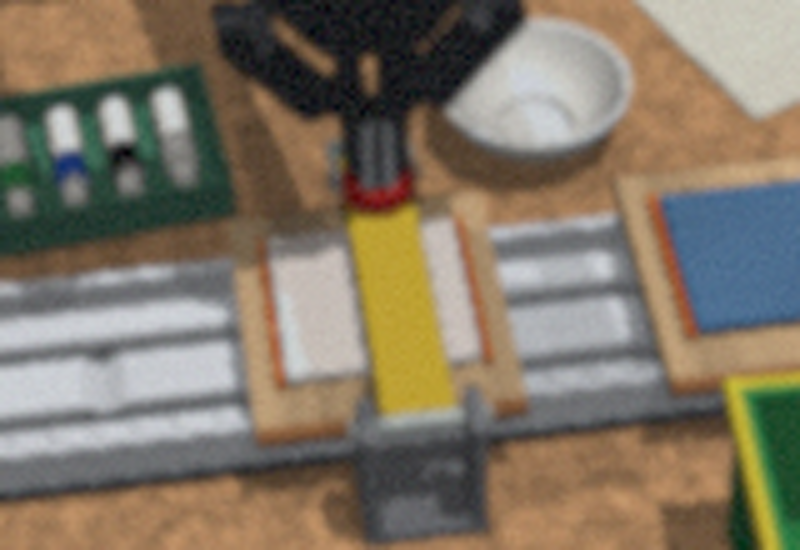

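```bash
python3 -m pendant '[[0,0,0,1,0],[0,0,0,0,0]]'; python3 -m pendant '[[0,0,0,1,0],[0,0,0,0,0]]';python3 -m pendant '[[0,0,0,1,0],[0,0,0,0,0]]'
```

```text
time: 18.15
tool_pos: [460.8, 22.7, 73.6]
tcp_rot: [180.0, 0.0, 79.6]
ft_force: [-1.0, 1.0, 3.4]
finger_gap: 0.3
time: 18.35
tool_pos: [460.7, 22.7, 73.1]
tcp_rot: [-180.0, 0.0, 79.6]
ft_force: [-4.3, 0.9, 9.7]
finger_gap: -0.1
time: 18.55
tool_pos: [460.8, 22.7, 72.8]
tcp_rot: [-180.0, 0.0, 79.6]
ft_force: [-9.2, 0.9, 16.5]
finger_gap: 0.3
```

```bash
cat >> h.py <<'E'
def bar():
    im,d=optics.snapshot("scene"); h=cv2.cvtColor(im,cv2.COLOR_BGR2HSV)
    m=cv2.inRange(h,(20,120,90),(35,255,255)); m[:150]=0;m[240:]=0;m[:,:290]=0;m[:,335:]=0
    m=cv2.erode(m,np.ones((3,3))); ys,xs=np.where((m>0)&(d>0)); e,dr=ray("scene",np.c_[xs,ys]); P=e+dr*d[ys,xs][:,None]
    X=(P[:,:2]-C)@v; Y=(P[:,:2]-C)@u; ok=(abs(Y)<20)&(P[:,2]>40); k=np.polyfit(X[ok],P[ok,2],1)
    print("bar n",ok.sum(),"X",X[ok].min().round(),X[ok].max().round(),"angle",-np.arctan(k[0]).round(4),"z at hinge, at pad",np.polyval(k,[80,-45]).round(1)); return im,d
E
python3 - <<'E'
from h import *
st();im,d=bar()
E
```

```text
t 18.55 rail xy [-42.8  -0.6] z 72.8 rot [-180.     0.    79.6] F rail [-9.2 -0.8 16.5] gap 0.3
bar n 444 X -36.0 74.0 angle -0.0135 z at hinge, at pad [59.7 58. ]
```

```bash
python3 -m pendant '[[0,0,0,1,0],[0,0,0,0,0],[0,0,0,0,0]]'; python3 -m pendant '[[0,0,0,-2,0],[0,0,0,-2,0],[0,0,0,-10,0],[0,0,0,-30,0],[0,0,0,-30,0],[0,0,0,-30,0],[0,-40,0,-30,0],[0,-40,0,0,0],[0,-40,0,0,0],[0,0,0,0,0]]'; python3 -m pendant '[[0,-40,0,0,0],[0,-40,0,0,0],[0,-40,-20,0,0],[0,0,-40,0,0],[0,0,0,0,0]]';python3 - <<'E'
from h import *
st();im,d=bar();t,D=optics.snapshot("top");cv2.imwrite("pics/a7.png",np.hstack([cv2.resize(im[150:260,230:350],(436,400),interpolation=2),cv2.resize(t[160:270,290:390],(364,400),interpolation=2)]))
for n,i in(("scene",im),("top",t)):
    b=tile(n,i,"blue",[532,172,47]);print(n,b[0])
E
```

```text
time: 18.9
tool_pos: [460.7, 22.7, 72.6]
tcp_rot: [-180.0, 0.0, 79.6]
ft_force: [-15.4, 0.4, 26.7]
finger_gap: -0.1
time: 19.9
tool_pos: [438.5, -99.3, 205.2]
tcp_rot: [179.9, 0.1, 79.4]
ft_force: [0.0, 0.5, -1.2]
finger_gap: 0.3
time: 20.4
tool_pos: [355.0, -202.0, 203.2]
tcp_rot: [-179.8, -0.1, 79.5]
ft_force: [0.0, 0.6, 0.3]
finger_gap: -0.1
t 20.4 rail xy [-106.3 -240.6] z 203.2 rot [-1.798e+02 -1.000e-01  7.950e+01] F rail [-0.1  0.6  0.3] gap -0.1
bar n 441 X -37.0 72.0 angle -0.0012 z at hinge, at pad [59.3 59.2]
scene [532.63830566 171.57102966]
top [531.08056641 173.50624084]
```

View pics/a7.png

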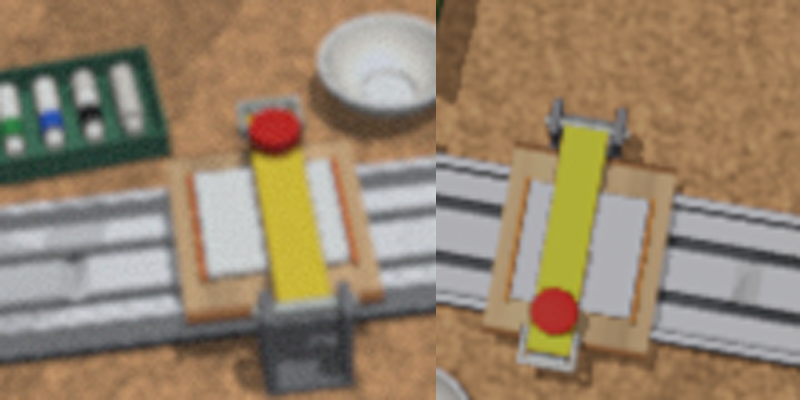

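```bash
python3 - <<'E'
from h import *
st();dep(-10);board("top",-10)
t,D=optics.snapshot("top")
s,_=optics.snapshot("scene")
f=lambda i,a,b:cv2.resize(i[b:b+40,a:a+40],(400,400),interpolation=2)
cv2.imwrite("pics/a8.png",np.hstack([f(t,300,235),f(s,285,165)]))
for x in (-65,-72,-80):
  for z in (60,20):
    P=[*(C+x*v),z]; print(x,z,"top crop",((proj("top",P)[0]-[300,235])*10).round(),"scene crop",((proj("scene",P)[0]-[285,165])*10+[400,0]).round())
E
```

```text
t 20.5 rail xy [-102.9 -240.5] z 204.6 rot [179.9   0.   79.6] F rail [-0.1  0.9  0.3] gap 0.1
scene white xy [ -0.1 -32.3] [33.9 83. ] tile z 46.2
top white rail xy [ -0.5 -31.6] [33.7 80.4] 79.79002380371094
-65 60 top crop [210. 185.] scene crop [593. 176.]
-65 20 top crop [213. 192.] scene crop [599. 308.]
-72 60 top crop [205. 214.] scene crop [589. 154.]
-72 20 top crop [208. 220.] scene crop [595. 286.]
-80 60 top crop [199. 247.] scene crop [584. 129.]
-80 20 top crop [202. 253.] scene crop [591. 261.]
```

View pics/a8.png

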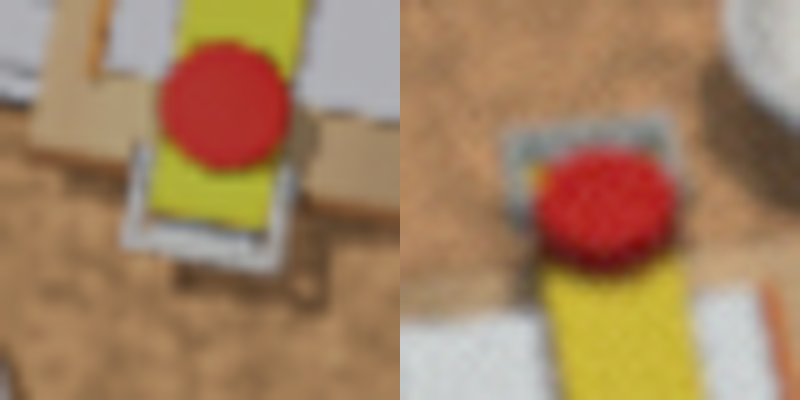

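```bash
python3 -c "
from bench import hand_in
print(hand_in())"
```

```text
the job is handed in; nothing more can be done
None
```

I pushed the white-tile board along the rail until it dropped into the middle detent. I then tipped the yellow bar over it from behind, pressed the red pad to about 27 N and backed the arm well clear. I handed the job in at about 20.5 s of the 72 s allowed; no verdict was reported.

**What the last checks showed:**
- **White board:** the tile top is at 46 mm, against about 50.5 mm while rolling, so it sits in the detent. It is about 9 mm on the minus side of the rail's middle and on the centre line to within about 1 mm. The bar hides part of the tile, so the 9 mm comes from the tile edge that shows.
- **Bar:** it stayed level after release; the depth fit gave about 0.00 rad.
- **Catch:** seen from above it hangs straight, with nothing sticking out past the bar's end.
- **Blue board:** its measured position did not change. That reading was taken after the arm withdrew.
- **Craft things:** I did not re-measure them. The arm's path stayed clear of them and they look undisturbed in the pictures.

**What did not match expectation:** I never saw the force peak of the catch snapping. The readings at the end of each move stayed near zero down to 74 mm, the pad height with the bar closed, and then rose stiffly. Force is only reported at the end of a move, so the snap may have come between readings, or when the bar fell. I judged the catch snapped from the level bar, the press well above 12 N and the straight catch in the picture, not from the force.

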